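Third hand at the seaming-chuck setting stand

TASK

The setting stand for the can sealer's head is to get its chuck: swing the roll lever out by its red handle until its handle arm lies over the yellow line, then take the 45 mm chuck (two steel rims with a black band between, not the stepped spare one) from the steel tray, stand it upright on the stand's base plate and push it straight into the vee block. Hold it there, touching both faces of the vee, with a steady push of about 12 N, so that a colleague can tighten its set screw from the front; do not ram it, and leave the other parts alone. The program finishes while still holding and pushing: nothing is let go.

Things in the scene. Friction and masses are not known exactly. Their poses are not given: they have to be found in the camera images.
- stand: Setting stand, fixed on the worktop (place and yaw vary): aluminium base plate 172 mm (its x) by 240 mm (its y), its top 12 mm above the worktop. Origin: centre of its underside; z up, x points from the vee's open side towards the vee block. In this frame the seated chuck's axis is at x +15, y -45 mm, the lever's pivot at x +35, y +60 mm.
- seat (a point): Point on the base plate's top where the middle of the chuck's underside lies when the chuck touches both vee faces. Axes as stand: the chuck is pushed along +x of this frame.
- vee_block: Dark steel vee block bolted to the plate, rigid; origin at seat. Its 120 degree vee opens to -x; the faces touch a 45 mm chuck 30 degrees either side of +x. The nose round the vee is 32 mm wide (y +-16), 32 mm high above the plate, and begins 16 mm past the seat in +x; from 43 mm past the seat on it has a foot 78 mm wide and 18 mm high, screw heads to 24 mm.
- roll_lever (a joint): Grey bent two-armed lever on an upright bolt; stays where it is left (friction 0.12 N m). 0: swung in, its roll stands in the chuck's place. Grows clockwise seen from above: the roll moves to the stand's front, the handle from front to left. 0.90 rad: the handle arm lies over the yellow line. End stop 1.45; starts at 0 to 0.3.
- pivot (a point): Lever's pivot, on the plate's top; axes as stand. From here the handle arm (85 mm to the handle) points 141.6 degrees left of the stand's +x at joint 0 and along its +y, over the yellow line, at 0.90 rad. The roll arm stands 110 degrees further left (anticlockwise), is 95 mm long and carries a steel roll 36 mm in diameter with its top 47 mm above the worktop.
- lever_handle (a point): Middle of the upright red handle on the lever, 85 mm from the pivot, 54 mm above the worktop; the handle is round, 19 to 23 mm thick, reaches from 28 to 68 mm above the worktop, stands on the arm and turns with the lever.
- chuck: The loose seaming chuck to be held: a steel cylinder 45 mm in diameter and 33 mm tall, two rims with a black band between, about 0.2 kg, friction on the plate about 0.6 (leaning on the plate takes from the push on the vee). Origin: centre of its underside, z up. It stands upright in the tray, on either side of it.
- parts_tray: Pressed steel tray, fixed, 178 mm (its x) by 252 mm (its y), rim 28 mm high, floor 2 mm thick. Origin: centre of its underside.
- spare_chuck: Another chuck in the tray, stepped (50 mm flange with a thin hub on top), 34 mm tall; to be left alone. Origin: centre of its underside.
- spare_roll: Loose spare seaming roll in the tray, 36 mm in diameter, 19 mm tall; to be left alone. Origin: centre of its underside.
- hex_key: Black hex key lying on the worktop to the left of the stand, 122 mm long; to be left alone. Origin: its middle.
- tamper: Press tamper with a turned wooden handle, 58 mm in diameter, 95 mm tall, on the left; to be left alone. Origin: centre of its underside.
Things that resemble listed ones, but are neither listed nor needed, are in the scene too. Leave any blue or orange look-alike of the chuck alone.

How it is judged:
By the outcome, as a careful person would: the job done as asked, in the order asked, and still so for the second after the job is handed in, while the arm keeps its last pose, push and grip.
It also fails if it takes over 64 s, if anything falls off the work surface, if the arm or the gripper's body presses on something with over 40 N, if the wrist force passes 120 N, or if a joint passes its speed limit or range.

ROBOT

A 6-joint arm with a two-finger parallel gripper is mounted at the origin on a cart in front of the work surface, level with it; the furniture and walls round the work are solid. World frame = base frame: x ahead of the robot, y to its left, z up, the work surface at z = 0. Lengths are in m, angles in rad, forces in N, time in s.
With the tool pointing down it reaches from about 0.3 to 0.75 m from the base axis. Payload 8.5 kg.
Tool frame: the origin (TCP) lies at the very end of the fingers, on their centre line; the grasp point (between the pads) lies manip.pinch_z behind it (manip.pinch_z is the distance from the TCP to the grasp point, in m); z points along the fingers, y is the line along which they close (so a half turn about z gives the same grasp; the last joint's range is limited). The gripper opens to 85 mm and grips with 20 to 120 N. Pads are 22 mm wide; open, the fingers measure 114 mm over their backs; the gripper's body (76 mm by 85 mm) begins 54 mm behind the grasp point. The pads swing forward as they close: fully open they stand 13 mm farther back than shut.
Start: joints at [0.908, 0.381, 1.297, -0, 1.464, -0.215], TCP at [0.238, 0.496, 0.231] pointing down, gripper open.
Joint ranges: [-3.11, 3.11], [-0.89, 2.33], [0.22, 2.48], [-1.42, 4.56], [0.17, 2.85], [-2.88, 2.88]. Speed limits (rad/s): [2.39, 2.39, 3.14, 3.14, 3.14, 3.14].

INTERFACE

Orientations are given as [roll, pitch, yaw] about the fixed x, y, z axes, in that order (R = Rz(yaw) Ry(pitch) Rx(roll)).
In Python, from workcell import manip gives the robot as it stands.
- The arm moves only by the tool jog_arm, never from a script. Its argument "targets" is a list that holds one entry, the list of rows, each a list of 5 numbers: the shift along the tool's x, y, z in cm, then the turn about the tool's z in degrees, then the finger opening in cm, from 0 to 8.54. In form: [[[dx, dy, dz, roll, fingers], ...]]. A call has exactly 5 rows; each row is the pose to reach, as a shift and turn from the pose commanded when the call began, along the tool's axes at that moment; what a row does not reach only later rows make up. A row lasts 1/10 s, in which the tool goes at most 50 mm and 8.59 degrees, less where a joint would pass 70% of its speed; a pose out of reach is approached as far as the arm can. A call with a gripper value outside its range is refused whole. The fingers move at their own pace and stop on an object; "grip_force" is the grip in N (left out, the last holds). Time passes only in rows, so rows that repeat a pose let the fingers close, or fill a call up. It gives the time, the measured TCP pose, the force, the opening and the grip force at its end, in the units of the state.
- manip.sense(): the state, without advancing time (a new reading comes with each control period).
- manip.capture(name): name is "scene" or "top"; returns the picture (480x640x3 uint8, red, green, blue); there is no depth.
- manip.camera_model(name): a dict with "vfov" (degrees; the focal length in pixels is half the picture's height over the tangent of half this angle, whatever the lens; pixels are square), "cx", "cy" (the principal point, pixels), "dist_coeffs" ([k1, k2, p1, p2, k3] as OpenCV has them; the pictures are not rectified), "world_to_cam" (4x4, takes a point from world to camera coordinates). Camera axes: x right, y up, looking along -z (the intrinsics and any distortion apply to the point x, -y, -z); pixel columns grow to the right and rows downward; lengths in m; the calibration is good to about 2 mm. A picture is of the moment at which its call begins. camera_model takes no time and is no camera call.
- manip.hand_in(): hands the job in; it is judged then, once.
Trained networks look in the newest picture that a camera, given by its name, has taken for a name from the list of things; names that differ only in an ending like _2 or _b are one class to them, and where a whole thing is asked for, a point or a joint stands for the part that bears it (a point fixed in the world has none). Each returns a list of dicts, best first, with "confidence" (0 to 1); they miss things now and then, are a little off and sometimes report something else, mostly with a low value. They report only what shows in the picture. A call takes as long as a camera call. They do not tell look-alikes from the thing itself.
- manip.masks_of(thing, camera): "mask" (480x640 bool, what is visible of it) and "bbox" ([centre column, centre row, width, height] in pixels, round what is visible of it).
The state is a dict: "time_s": time; "qpos": joint angles; "joint_vel": joint speeds; "tau": joint torques, N m; "ee_pos": TCP position; "ee_rot": TCP orientation; "wrist_force": force on the tool from outside, world axes, zero at the start; "wrist_torque": the same for the moment, N m; "opening": opening from 0.0 (shut) to 1.0 (fully open); "grip_force": force on a finger pad.
Only numpy, scipy, OpenCV 4.12 (cv2) and the standard library are available. Lean on these libraries where they do the work, as an engineer would, in place of code of your own. Each camera call takes 0.05 s, during which the arm holds its last target. There are 200 camera calls.

## Working session

There is one attempt and no reset: what is moved stays moved. The work goes in short steps, Python scripts to look and compute and a tool call to move; the robot and the scene stay as the last step left them, time stands still between calls to the robot, and variables do not carry over. Pictures are saved under pics/ and viewed, at most 10 in all, crops included, and the job is handed in when it is done.

Besides the shell and the picture viewer there is one more tool, called after ">>>" by a JSON object that holds its "name" and its "arguments". jog_arm: Moves the arm, as the interface text tells. Its arguments: {"type":"object","properties":{"targets":{"type":"array","items":{"type":"array","items":{"type":"array","items":{"type":"number"}}}},"grip_force":{"type":"number"}},"required":["targets"]}

```bash
mkdir -p pics; ls; python3 - <<'E'
from workcell import manip
import cv2
print(manip.pinch_z)
s=manip.sense(); print(s)
for n in("scene","top"):
    im=manip.capture(n); cv2.imwrite(f"pics/{n}0.png",im[:,:,::-1])
    c=manip.camera_model(n); print(n,c)
    for t in("stand","vee_block","roll_lever","lever_handle","chuck","parts_tray","spare_chuck","spare_roll","hex_key","tamper"):
        try: print(t,[(round(d["confidence"],2),[round(float(v)) for v in d["bbox"]]) for d in manip.masks_of(t,n)][:4])
        except Exception as e: print(t,e)
E
```

```text
pics
0.0187
{'time_s': 0.0, 'qpos': array([ 9.07674863e-01,  3.81202253e-01,  1.29829348e+00,  3.81586942e-05,
        1.46359231e+00, -2.15319441e-01]), 'joint_vel': array([ 0.00059428,  0.001309  ,  0.0007106 , -0.00050566, -0.00219092,
        0.00152314]), 'tau': array([-1.11897145e-04, -4.48476827e+01, -2.31272507e+01, -2.65496974e-04,
        4.89872604e-03,  2.89065071e-06]), 'ee_pos': array([0.23795461, 0.49552593, 0.23069739]), 'ee_rot': array([-3.14013991e+00, -3.56559717e-04,  2.69378626e+00]), 'wrist_force': array([0.07144533, 0.5188641 , 0.18422834]), 'wrist_torque': array([ 0.00287649,  0.00042765, -0.0642566 ]), 'grip_force': 0.0, 'opening': 0.9986473792411277}
scene {'vfov': 51.52780476198899, 'cx': 314.75268909621303, 'cy': 238.1658331418713, 'dist_coeffs': array([-0.10873334,  0.        ,  0.        ,  0.        ,  0.        ]), 'world_to_cam': array([[ 0.87516698, -0.48358835,  0.01500207, -0.44698375],
       [ 0.35071472,  0.65545075,  0.66886733, -0.24314396],
       [-0.33328956, -0.58010915,  0.74323041, -1.20539061],
       [ 0.        ,  0.        ,  0.     
[... 779 characters left out ...]
8873546, -0.53531094],
       [-0.18913245, -0.02397099,  0.98165896, -1.3160744 ],
       [ 0.        ,  0.        ,  0.        ,  1.        ]])}
stand [(0.85, [285, 269, 99, 83]), (0.42, [268, 276, 64, 41])]
vee_block [(0.56, [294, 242, 22, 19])]
roll_lever [(0.92, [269, 275, 64, 38])]
lever_handle [(0.92, [268, 275, 67, 40])]
chuck [(0.81, [485, 248, 20, 21]), (0.72, [396, 267, 18, 20]), (0.72, [432, 197, 16, 18])]
parts_tray [(0.77, [418, 259, 95, 72]), (0.24, [158, 274, 24, 24]), (0.22, [285, 272, 102, 79])]
spare_chuck [(0.68, [435, 263, 17, 17])]
spare_roll [(0.48, [414, 238, 10, 10])]
hex_key [(0.72, [293, 242, 22, 22]), (0.69, [284, 271, 99, 79])]
tamper [(0.93, [158, 272, 27, 21])]
```

```bash
ls pics
```

```text
scene0.png
top0.png
```

```bash
python3 - <<'E'
import cv2
im=cv2.imread("pics/top0.png")
cv2.imwrite("pics/top_c.png",cv2.resize(im[180:325,225:505],(784,406),interpolation=cv2.INTER_CUBIC))
im=cv2.imread("pics/scene0.png")
cv2.imwrite("pics/scene_c.png",cv2.resize(im[185:395,215:475],(728,588),interpolation=cv2.INTER_CUBIC))
E
```

```text
(no output)
```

View pics/top_c.png

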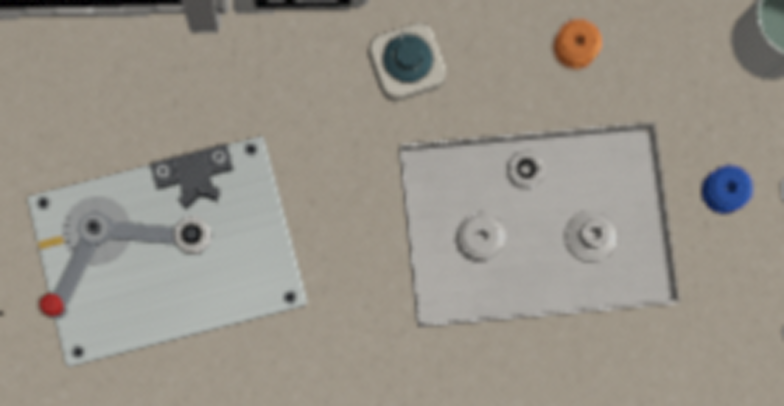

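View pics/scene_c.png

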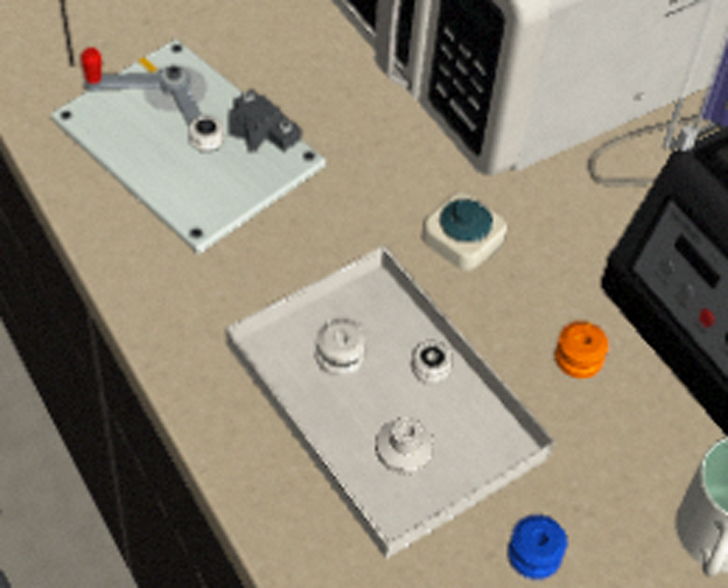

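The top crop shows the stand on the left. Its lever has the red handle at crop (52,305) and the roll at (192,235), with the yellow line at (50,243). The tray is on the right.
Chuck candidates (full top px): (397,265) has two rims with a black band, in the tray. (436,265) is stepped with a hub, so it is the spare. (432,197) is orange and (485,248) is blue, both outside the tray. The one at (397,265) fits, and the enlarged scene crop shows its rims and dark band at crop (340,345).

```bash
cat > h.py <<'E'
import numpy as np, cv2
from scipy.optimize import least_squares
from workcell import manip
def proj(n,P):
    c=manip.camera_model(n); P=np.atleast_2d(P).astype(float)
    W=c["world_to_cam"]; q=P@W[:3,:3].T+W[:3,3]; q=q*[1,-1,-1]
    f=240/np.tan(np.radians(c["vfov"])/2)
    K=np.array([[f,0,c["cx"]],[0,f,c["cy"]],[0,0,1]])
    return cv2.projectPoints(q,np.zeros(3),np.zeros(3),K,np.array(c["dist_coeffs"]))[0][:,0]
def hullc(n,x,y,z0,z1,r):
    a=np.linspace(0,2*np.pi,60); P=[[x+r*np.cos(t),y+r*np.sin(t),z] for z in(z0,z1) for t in a]
    m=cv2.moments(cv2.convexHull(proj(n,P).astype(np.float32))); return np.array([m["m10"],m["m01"]])/m["m00"]
def cyl(obs,z0,z1,r,x0):
    s=least_squares(lambda p:np.concatenate([hullc(n,*p,z0,z1,r)-o for n,o in obs.items()]),x0)
    return s.x,s.fun
def s2w(S,p):
    x,y,a=S; c,s=np.cos(a),np.sin(a); return np.array([x+c*p[0]-s*p[1],y+s*p[0]+c*p[1]])
E
python3 - <<'E'
from h import *
C=np.array([[86,120],[86,-120],[-86,-120],[-86,120]])/1000
top=np.array([[28,198],[264,137],[306,303],[68,365]])/2.8+[225,180]
sc=np.array([[178,40],[325,161],[199,249],[52,116]])/2.8+[215,185]
obs={}
for n,p in(("top",top),("scene",sc)):
    g=cv2.cvtColor(manip.capture(n),cv2.COLOR_RGB2GRAY)
    q=cv2.cornerSubPix(g,p.astype(np.float32).reshape(-1,1,2).copy(),(3,3),(-1,-1),(3,30,.01))[:,0]
    print(n,np.round(q-p,1).tolist()); obs[n]=np.where(np.abs(q-p)<2.5,q,p)
def res(S,ns):
    P=np.array([[*s2w(S,c),.012] for c in C]); return np.concatenate([(proj(n,P)-obs[n]).ravel() for n in ns])
for ns in(["top"],["scene"],["top","scene"]):
    r=least_squares(res,[.5,.2,0.2],args=(ns,),loss="soft_l1"); print(ns,r.x.round(4),r.fun.round(1))
S=r.x
for k,p in dict(seat=(.015,-.045),pivot=(.035,.06)).items(): print(k,s2w(S,p).round(4))
o={}
for n,near in(("top",(397,266)),("scene",(337,309))):
    for d in manip.masks_of("chuck",n):
        if np.hypot(*(np.array(d["bbox"][:2])-near))<6:
            ys,xs=np.nonzero(d["mask"]); o[n]=np.array([xs.mean(),ys.mean()])
            print(n,o[n],d["bbox"])
for k in(list(o),["top"],["scene"]): print("chuck",cyl({n:o[n] for n in k},.002,.035,.0225,[.5,-.15]))
# handle by red
h={}
for n in("top","scene"):
    im=manip.capture(n).astype(int); m=(im[...,0]>130)&(im[...,1]<70)&(im[...,2]<70)
    m[:, 330:]=0; m=m&(np.arange(480)[:,None]>180)&(np.arange(480)[:,None]<330)
    ys,xs=np.nonzero(m); h[n]=np.array([xs.mean(),ys.mean()]); print(n,h[n],m.sum())
p,f=cyl(h,.028,.068,.0105,[.45,.3]); print("handle",p,f)
d=p-s2w(S,(.035,.06)); a=np.degrees(np.arctan2(d[1],d[0])-S[2]); print("rad",np.hypot(*d),"joint",np.radians(141.6-a), a)
E
```

```text
top [[0.0, -0.0], [-0.0, 0.0], [-0.0, 0.0], [0.0, 0.0]]
scene [[0.0, 0.0], [0.0, 0.0], [-0.4, 1.0], [-0.0, 0.0]]
['top'] [0.469  0.1282 0.2397] [-0.3 -0.6 -0.  -0.7  1.1  0.5 -0.4  0.7]
['scene'] [0.4707 0.1235 0.2328] [-0.2 -0.3  1.3  0.5  0.   0.  -0.8 -0.4]
['top', 'scene'] [0.4698 0.1265 0.2378] [ 0.3 -1.   0.6 -0.9  1.6  0.3  0.1  0.4 -1.2 -0.8  0.5 -0.3 -0.5 -0.7
 -1.6 -0.8]
seat [0.4949 0.0863]
pivot [0.4896 0.193 ]
top [395.76284585 264.37549407] [395.8, 265.1, 19.4, 22.2]
scene [335.84363636 308.68363636] [336.1, 309.8, 15.8, 23.2]
chuck (array([ 0.47560236, -0.17296802]), array([ 0.09392121,  0.08864928,  0.02242621, -0.15492815]))
chuck (array([ 0.47584815, -0.17272447]), array([-1.88633351e-07, -4.08719018e-07]))
chuck (array([ 0.47531516, -0.17334437]), array([ 1.28853270e-06, -9.99573444e-07]))
top [243.15789474 288.05263158] 38
scene [247.44285714 207.71428571] 70
handle [0.41552341 0.23434836] [-0.03818352 -0.01902824 -0.00381257  0.05523203]
rad 0.08485518799851387 joint 0.07601637027451442 137.2445828093666
```

```bash
cat >> h.py <<'E'
def delta(x,y,z,yawdeg):
    s=manip.sense(); p=s["ee_pos"]; yw=s["ee_rot"][2]
    d=np.array([x,y,z])-p; X=np.array([np.cos(yw),np.sin(yw),0]); Y=np.array([np.sin(yw),-np.cos(yw),0])
    t=(np.degrees(yw)-yawdeg+180)%360-180
    return np.round([100*d@X,100*d@Y,-100*d[2],t],2)
def st():
    s=manip.sense(); print("t",s["time_s"],"p",s["ee_pos"].round(4),"rpy",np.degrees(s["ee_rot"]).round(1),"F",s["wrist_force"].round(1),"op",round(s["opening"]*8.54,2),"g",s["grip_force"])
E
python3 - <<'E'
from h import *
C=np.array([[86,120],[86,-120],[-86,-120],[-86,120]])/1000
top=np.array([[28,198],[264,137],[306,303],[68,365]])/2.8+[224.7,179.7]
sc=np.array([[178,40],[325,161],[199,249],[52,116]])/2.8+[214.7,184.7]
obs=dict(top=top,scene=sc)
def res(S,ns):
    P=np.array([[*s2w(S,c),.012] for c in C]); return np.concatenate([(proj(n,P)-obs[n]).ravel() for n in ns])
for ns in(["top"],["scene"],["top","scene"]):
    r=least_squares(res,[.5,.2,0.2],args=(ns,)); print(ns,r.x.round(4))
S=r.x; piv=s2w(S,(.035,.06)); print("seat",s2w(S,(.015,-.045)),"piv",piv)
d=np.array([.4155,.2343])-piv; a=np.arctan2(d[1],d[0]); print(np.hypot(*d),np.degrees(a),141.6-np.degrees(a-S[2]))
print(delta(.4155,.2343,.095,np.degrees(a)))
st()
E
```

```text
['top'] [0.4698 0.1292 0.239 ]
['scene'] [0.471  0.1259 0.2353]
['top', 'scene'] [0.4705 0.128  0.2376]
seat [0.49569438 0.08775675] piv [0.49042046 0.19451435]
0.08482908171894718 152.02997699561914 3.1824826132383635
[-27.31 -15.89  13.63   2.31]
t 1.4 p [0.2381 0.4958 0.2313] rpy [180.   -0.  154.3] F [-0.4 -0.4  0. ] op 8.52 g 0.0
```

>>> {"name": "jog_arm", "arguments": {"targets": [[[-4.5,-2.6,0,2.3,5.0],[-9,-5.2,2,2.3,5.0],[-13.5,-7.8,4,2.3,5.0],[-18,-10.4,6,2.3,5.0],[-22.5,-13,8,2.3,5.0]]], "grip_force": 20}}

```text
time_s: 1.9
ee_pos: [0.3725, 0.2985, 0.1598]
ee_rot: [3.141, 0.001, 2.654]
wrist_force: [1.4, -0.1, 0.5]
opening: 0.587
grip_force: 0.0
```

>>> {"name": "jog_arm", "arguments": {"targets": [[[-4.8,-2.9,3,0,5.0],[-4.8,-2.9,5.6,0,5.0],[-4.8,-2.9,5.6,0,5.0],[-4.8,-2.9,5.6,0,5.0],[-4.8,-2.9,5.6,0,5.0]]]}}

```text
time_s: 2.4
ee_pos: [0.4007, 0.2531, 0.1056]
ee_rot: [3.14, 0.002, 2.655]
wrist_force: [-0.3, -0.2, 0.6]
opening: 0.585
grip_force: 0.0
```

```bash
python3 - <<'E'
from h import *
st(); print(delta(.4155,.2343,.035,152.0))
im=manip.capture("top"); cv2.imwrite("pics/t1.png",cv2.resize(im[180:325,180:460],(784,406),interpolation=cv2.INTER_CUBIC)[:,:,::-1])
E
```

```text
t 2.4 p [0.4007 0.2531 0.1056] rpy [1.799e+02 1.000e-01 1.521e+02] F [-0.3 -0.2  0.6] op 5.0 g 0.0
[-2.19 -0.97  7.06  0.12]
```

>>> {"name": "jog_arm", "arguments": {"targets": [[[-2.2,-1.0,0,0,5.0],[-2.2,-1.0,1,0,5.0],[-2.2,-1.0,3,0,5.0],[-2.2,-1.0,5,0,5.0],[-2.2,-1.0,7.0,0,5.0]]]}}

```text
time_s: 2.95
ee_pos: [0.415, 0.2338, 0.034]
ee_rot: [3.14, 0.001, 2.655]
wrist_force: [-0.0, 0.4, -0.4]
opening: 0.586
grip_force: 0.0
```

```bash
python3 - <<'E'
from h import *
st(); print(delta(.4155,.2343,.035,152.0))
E
```

```text
t 2.95 p [0.415  0.2338 0.034 ] rpy [1.799e+02 1.000e-01 1.521e+02] F [-0.   0.4 -0.4] op 5.01 g 0.0
[-0.02  0.07 -0.1   0.1 ]
```

Close on the handle.

>>> {"name": "jog_arm", "arguments": {"targets": [[[0,0,0,0,3.0],[0,0,0,0,1.5],[0,0,0,0,1.5],[0,0,0,0,1.5],[0,0,0,0,1.5]]], "grip_force": 20}}

```text
time_s: 3.45
ee_pos: [0.415, 0.2332, 0.0347]
ee_rot: [3.141, -0.0, 2.654]
wrist_force: [-4.0, 4.5, 0.4]
opening: 0.257
grip_force: 20.5
```

```bash
python3 - <<'E'
from h import *
st()
piv=np.array([.4904,.1945]); p=manip.sense()["ee_pos"][:2]; d=p-piv
r=np.hypot(*d); a0=np.arctan2(d[1],d[0]); print(r,np.degrees(a0))
yw=manip.sense()["ee_rot"][2]; X=np.array([np.cos(yw),np.sin(yw)]); Y=np.array([np.sin(yw),-np.cos(yw)])
for k in range(1,11):
    a=a0-(a0-np.radians(103.6))*k/10; q=piv+r*np.array([np.cos(a),np.sin(a)])
    print(k,np.round([100*(q-p)@X,100*(q-p)@Y,np.degrees(a0-a)],2))
E
```

```text
t 3.45 p [0.415  0.2332 0.0347] rpy [180.   -0.  152.1] F [-4.   4.5  0.4] op 2.2 g 20.478392955847085
0.08474981382735142 152.79165107057187
1 [-0.02  0.73  4.92]
2 [-0.11  1.45  9.84]
3 [-0.25  2.16 14.76]
4 [-0.46  2.86 19.68]
5 [-0.72  3.54 24.6 ]
6 [-1.05  4.19 29.51]
7 [-1.42  4.81 34.43]
8 [-1.85  5.4  39.35]
9 [-2.33  5.95 44.27]
10 [-2.85  6.45 49.19]
```

>>> {"name": "jog_arm", "arguments": {"targets": [[[-0.02,0.73,0,4.9,1.5],[-0.11,1.45,0,9.8,1.5],[-0.25,2.16,0,14.8,1.5],[-0.46,2.86,0,19.7,1.5],[-0.72,3.54,0,24.6,1.5]]]}}

```text
time_s: 3.95
ee_pos: [0.4372, 0.2618, 0.0347]
ee_rot: [-3.141, -0.002, 2.221]
wrist_force: [-7.8, 7.6, 3.4]
opening: 0.252
grip_force: 20.5
```

>>> {"name": "jog_arm", "arguments": {"targets": [[[-0.02,0.73,0,4.9,1.5],[-0.11,1.45,0,9.8,1.5],[-0.25,2.16,0,14.8,1.5],[-0.46,2.86,0,19.7,1.5],[-0.72,3.54,0,24.6,1.5]]]}}

```text
time_s: 4.45
ee_pos: [0.47, 0.2789, 0.0348]
ee_rot: [3.141, -0.004, 1.791]
wrist_force: [-5.6, 14.9, -0.2]
opening: 0.253
grip_force: 20.4
```

```bash
python3 - <<'E'
from h import *
st()
piv=np.array([.4904,.1945]); d=manip.sense()["ee_pos"][:2]-piv
print(np.hypot(*d),np.degrees(np.arctan2(d[1],d[0])))
E
```

```text
t 4.45 p [0.47   0.2789 0.0348] rpy [180.   -0.2 102.6] F [-5.6 14.9 -0.2] op 2.16 g 20.369465643307194
0.08682756152629421 103.5576448826078
```

>>> {"name": "jog_arm", "arguments": {"targets": [[[0,0,0,0,4.0],[0,0,0,0,5.0],[0,0,0,0,5.0],[0,0,-3,0,5.0],[0,0,-7,0,5.0]]]}}

```text
time_s: 4.95
ee_pos: [0.4698, 0.2758, 0.1037]
ee_rot: [-3.137, 0.001, 1.795]
wrist_force: [0.1, 0.2, -0.6]
opening: 0.583
grip_force: 0.0
```

>>> {"name": "jog_arm", "arguments": {"targets": [[[0,0,-5,8,5.0],[-4,0,-7,16,5.0],[-8,3,-7,24,5.0],[-12,6,-7,32,5.0],[-16,9,-7,40,5.0]]]}}

```text
time_s: 5.45
ee_pos: [0.5951, 0.1387, 0.1748]
ee_rot: [3.141, -0.0, 1.091]
wrist_force: [1.0, 0.6, 1.0]
opening: 0.583
grip_force: 0.0
```

```bash
python3 - <<'E'
from h import *
st()
im=manip.capture("top"); cv2.imwrite("pics/t2.png",cv2.resize(im[180:325,190:400],(798,551),interpolation=cv2.INTER_CUBIC)[:,:,::-1])
im2=manip.capture("scene"); cv2.imwrite("pics/s2.png",cv2.resize(im2[185:285,215:345],(780,600),interpolation=cv2.INTER_CUBIC)[:,:,::-1])
h={}
for n,i in(("top",im),("scene",im2)):
    i=i.astype(int); m=(i[...,0]>130)&(i[...,1]<70)&(i[...,2]<70)
    m[:, 330:]=0; m=m&(np.arange(480)[:,None]>180)&(np.arange(480)[:,None]<330)
    ys,xs=np.nonzero(m); h[n]=np.array([xs.mean(),ys.mean()]); print(n,h[n],m.sum())
p,f=cyl(h,.028,.068,.0105,[.45,.3]); print("handle",p,f)
d=p-np.array([.4904,.1945]); print(np.hypot(*d),np.degrees(np.arctan2(d[1],d[0])))
E
```

```text
t 5.45 p [0.5951 0.1387 0.1748] rpy [179.9  -0.   62.5] F [1.  0.6 1. ] op 4.98 g 0.0
top [226.34375 267.375  ] 32
scene [258.44117647 192.25      ] 68
handle [0.47126835 0.27992588] [ 0.03402715 -0.03211349 -0.0625694  -0.02654225]
0.08754199891348637 102.6234414791558
```

View pics/t2.png

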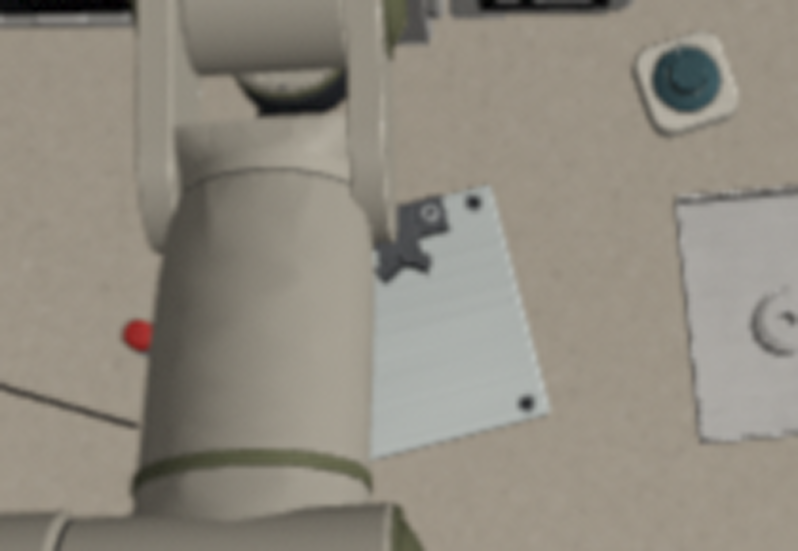

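The top view has the red handle at crop (140,335), partly hidden by the arm. I'll move to the chuck and measure the lever again once the arm is clear of it.

```bash
python3 - <<'E'
from h import *
print(delta(.4757,-.1728,.12,13.6))
E
```

```text
[-32.99   3.54   5.36  48.74]
```

>>> {"name": "jog_arm", "arguments": {"targets": [[[-4.5,0.5,0,8,6.5],[-9,1,0,16,6.5],[-13.5,1.5,0,24,6.5],[-18,2,0,32,6.5],[-22,2.4,0,40,6.5]]]}}

```text
time_s: 6.05
ee_pos: [0.5136, -0.0677, 0.1744]
ee_rot: [3.141, 0.0, 0.394]
wrist_force: [0.0, -0.1, -0.3]
opening: 0.762
grip_force: 0.0
```

```bash
python3 - <<'E'
from h import *
st();print(delta(.4757,-.1728,.12,13.6))
E
```

```text
t 6.05 p [ 0.5136 -0.0677  0.1744] rpy [180.    0.   22.6] F [ 0.  -0.1 -0.3] op 6.51 g 0.0
[-7.53  8.25  5.44  8.95]
```

>>> {"name": "jog_arm", "arguments": {"targets": [[[-3,3.5,0,4,6.5],[-6,7,1,9,6.5],[-7.5,8.2,3,9,6.5],[-7.5,8.2,5.4,9,6.5],[-7.5,8.2,5.4,9,6.5]]]}}

```text
time_s: 6.55
ee_pos: [0.4759, -0.1705, 0.1181]
ee_rot: [-3.138, 0.004, 0.241]
wrist_force: [-0.1, 1.5, 0.5]
opening: 0.762
grip_force: 0.0
```

```bash
python3 - <<'E'
from h import *
st()
im=manip.capture("top"); cv2.imwrite("pics/t3.png",cv2.resize(im[200:330,215:355],(644,598),interpolation=cv2.INTER_CUBIC)[:,:,::-1])
im2=manip.capture("scene")
h={}
for n,i in(("top",im),("scene",im2)):
    i=i.astype(int); m=(i[...,0]>130)&(i[...,1]<70)&(i[...,2]<70)
    m[:, 330:]=0; m=m&(np.arange(480)[:,None]>180)&(np.arange(480)[:,None]<330)
    ys,xs=np.nonzero(m); h[n]=np.array([xs.mean(),ys.mean()]); print(n,h[n],m.sum())
p,f=cyl(h,.028,.068,.0105,[.45,.3]); print("handle",p,f)
for q in([.4904,.1945],): d=p-np.array(q); print(np.hypot(*d),np.degrees(np.arctan2(d[1],d[0])))
S=[.4705,.128,.2376]; P=s2w(S,(.035,.06)); print("want",s2w(S,(.035,.145)))
print(delta(.4757,-.1728,.0,13.6))
E
```

```text
t 6.55 p [ 0.4759 -0.1705  0.1181] rpy [-179.8    0.2   13.8] F [-0.1  1.5  0.5] op 6.51 g 0.0
top [226.39473684 267.68421053] 38
scene [258.26086957 193.89130435] 46
handle [0.46948584 0.27763229] [ 0.82348686  0.31006277 -0.10654269 -1.01807568]
0.08572269135635108 104.12124329071708
want [0.47038794 0.2771643 ]
[-0.25  0.17 12.07  0.29]
```

View pics/t3.png

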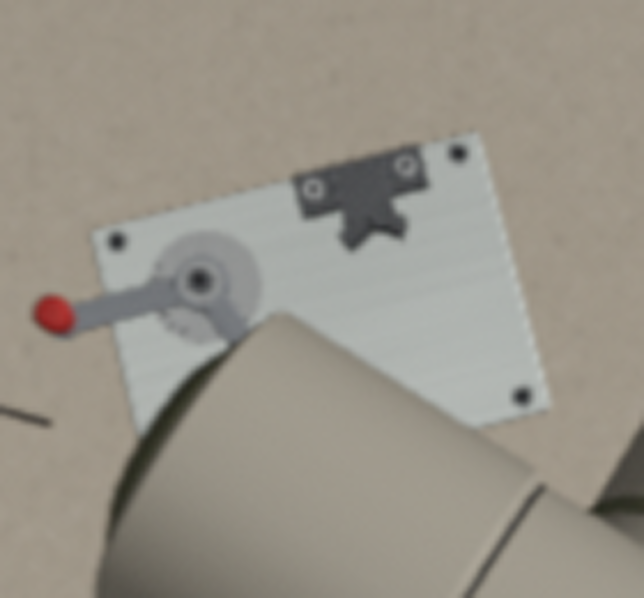

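The arm now covers the yellow line: pivot at crop (200,282), handle at (55,315). The vee is clear. Next I go down over the chuck.

>>> {"name": "jog_arm", "arguments": {"targets": [[[-0.2,0.2,2,0,6.5],[-0.2,0.2,5,0,6.5],[-0.2,0.2,7,0,6.5],[-0.2,0.2,8,0,6.5],[-0.2,0.2,8,0,6.5]]]}}

```text
time_s: 7.15
ee_pos: [0.4764, -0.1729, 0.0402]
ee_rot: [-3.141, 0.0, 0.243]
wrist_force: [0.3, -0.1, 0.4]
opening: 0.763
grip_force: 0.0
```

```bash
python3 - <<'E'
from h import *
st();print(delta(.4757,-.1728,.0045,13.6))
im=manip.capture("top").astype(int); m=(im[...,0]>130)&(im[...,1]<70)&(im[...,2]<70); m[:,330:]=0
ys,xs=np.nonzero(m); print(m.sum(),xs.mean(),ys.mean())
p,f=cyl({"top":np.array([xs.mean(),ys.mean()])},.028,.068,.0105,[.45,.3]); d=p-[.4904,.1945]; print(p,np.hypot(*d),np.degrees(np.arctan2(d[1],d[0])))
p,f=cyl({"top":np.array([243.158,288.053])},.028,.068,.0105,[.45,.3]); d=p-[.4904,.1945]; print("start",p,np.hypot(*d),np.degrees(np.arctan2(d[1],d[0])))
i2=manip.capture("scene"); cv2.imwrite("pics/s4.png",cv2.resize(np.hstack([i2[180:360,215:315],i2[250:430,290:400]]),(700,600),interpolation=cv2.INTER_CUBIC)[:,:,::-1])
E
```

```text
t 7.15 p [ 0.4764 -0.1729  0.0402] rpy [-180.     0.    13.9] F [ 0.3 -0.1  0.4] op 6.51 g 0.0
[-0.07 -0.02  3.57  0.3 ]
38 226.39473684210526 267.6842105263158
[0.47035113 0.279864  ] 0.08768676921488265 103.21712660699131
start [0.41547081 0.234246  ] 0.08481820740838812 152.05640027496105
```

View pics/s4.png

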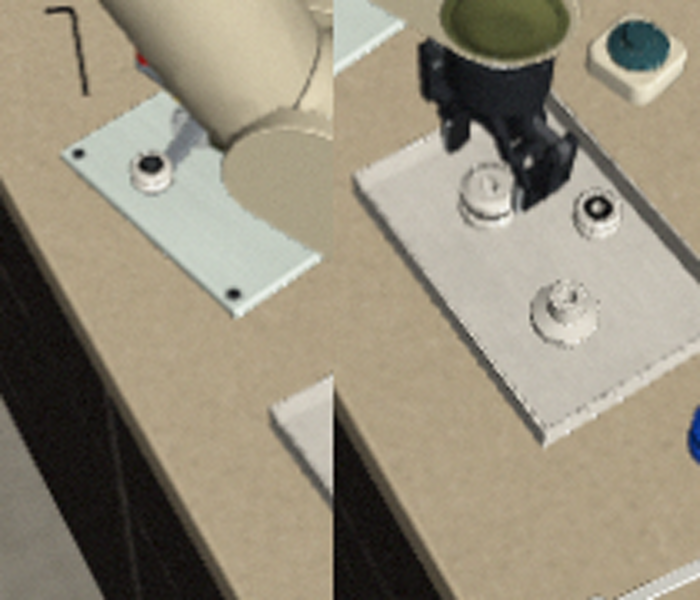

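The right half of the view shows the fingers on either side of the banded chuck at (487,195). The spare roll and the stepped spare are clear of them.

>>> {"name": "jog_arm", "arguments": {"targets": [[[-0.05,0,1.5,0,6.5],[-0.05,0,3,0,6.5],[-0.05,0,3.5,0,6.5],[-0.05,0,3.5,0,5],[-0.05,0,3.5,0,4]]], "grip_force": 60}}

```text
time_s: 7.75
ee_pos: [0.4762, -0.1736, 0.0063]
ee_rot: [3.14, -0.001, 0.242]
wrist_force: [0.7, 1.1, -1.7]
opening: 0.511
grip_force: 61.1
```

>>> {"name": "jog_arm", "arguments": {"targets": [[[0,0,0,0,3.5],[0,0,0,0,3.5],[0,0,0,0,3.5],[0,0,0,0,3.5],[0,0,0,0,3.5]]]}}

```text
time_s: 8.25
ee_pos: [0.4762, -0.1736, 0.0063]
ee_rot: [3.14, -0.001, 0.242]
wrist_force: [-1.4, 0.5, 6.5]
opening: 0.508
grip_force: 61.4
```

```bash
python3 - <<'E'
from h import *
st()
im=manip.capture("top"); x0,y0=270,228; k=14
c=cv2.resize(im[y0:y0+40,x0:x0+55],None,fx=k,fy=k,interpolation=cv2.INTER_CUBIC)[:,:,::-1].copy()
V=[(.043,-.016),(.0165,-.016),(.026,0),(.0165,.016),(.043,.016)]
for S,col in(([.4705,.128,.2376],(0,255,0)),([.4705,.131,.2376],(0,0,255))):
    q=proj("top",np.array([[*s2w(S,(.015+a,-.045+b)),.044] for a,b in V]))
    cv2.polylines(c,[np.int32((q-[x0,y0]+.5)*k)],False,col,1)
cv2.imwrite("pics/v.png",c)
E
```

```text
t 8.25 p [ 0.4762 -0.1736  0.0063] rpy [ 1.799e+02 -1.000e-01  1.380e+01] F [-1.4  0.5  6.5] op 4.34 g 61.36705040931702
```

View pics/v.png

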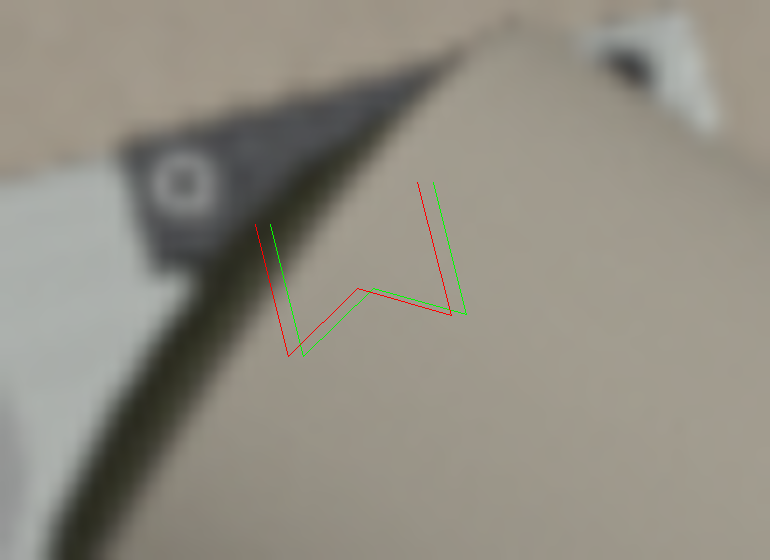

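The arm hides the vee here, so I'll use the first top picture, which is unobstructed.

```bash
python3 - <<'E'
from h import *
im=cv2.imread("pics/top0.png"); x0,y0=272,228; k=16
c=cv2.resize(im[y0:y0+36,x0:x0+46],None,fx=k,fy=k,interpolation=cv2.INTER_CUBIC)
V=[(.043,-.016),(.0165,-.016),(.026,0),(.0165,.016),(.043,.016)]
for S,col in(([.4705,.128,.2376],(0,255,0)),([.4705,.131,.2376],(0,0,255))):
    q=proj("top",np.array([[*s2w(S,(.015+a,-.045+b)),.044] for a,b in V]))
    cv2.polylines(c,[np.int32((q-[x0,y0]+.5)*k)],False,col,1)
cv2.imwrite("pics/v0.png",c)
E
```

```text
(no output)
```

View pics/v0.png

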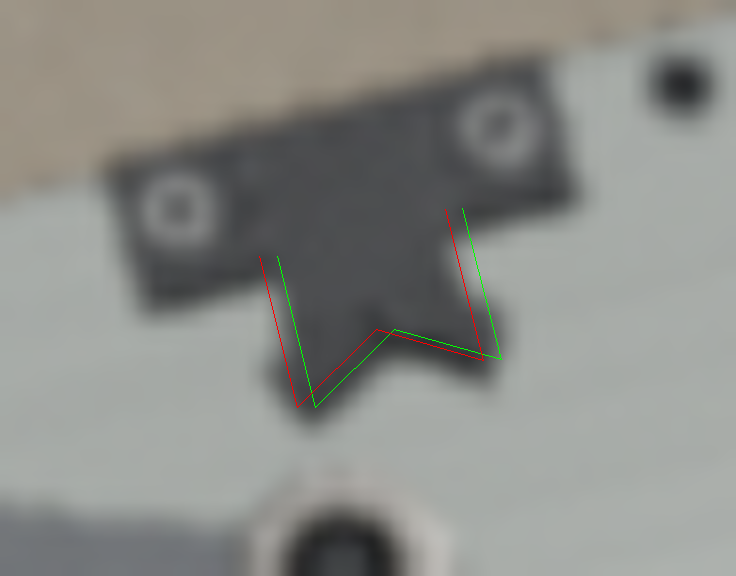

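>>> {"name": "jog_arm", "arguments": {"targets": [[[0,0,-1,0,3.5],[0,0,-3,0,3.5],[0,0,-5,0,3.5],[0,0,-7,0,3.5],[0,0,-7,0,3.5]]]}}

```text
time_s: 8.8
ee_pos: [0.4768, -0.174, 0.0778]
ee_rot: [3.138, -0.003, 0.242]
wrist_force: [0.1, -0.4, -2.4]
opening: 0.514
grip_force: 61.3
```

The vee's outline lies between the two overlays in y (apex at crop (390,345)) and about 1 px nearer in x. I take the seat as about (0.4945, 0.0894).

```bash
python3 - <<'E'
from h import *
st(); x=np.array([np.cos(.2376),np.sin(.2376)]); p=np.array([.4945,.0894])-.04*x; print(p, delta(*p,.07,13.6), delta(*p,.0165,13.6))
E
```

```text
t 8.8 p [ 0.4768 -0.174   0.0778] rpy [179.8  -0.2  13.9] F [ 0.1 -0.4 -2.4] op 4.39 g 61.32123827934265
[0.45562377 0.07998517] [  4.03 -25.17   0.78   0.25] [  4.03 -25.17   6.13   0.25]
```

>>> {"name": "jog_arm", "arguments": {"targets": [[[0.4,-2.5,0,0.2,3.5],[1.1,-7,0,0.2,3.5],[1.8,-11.5,0,0.2,3.5],[2.5,-16,0,0.2,3.5],[3.2,-20,0,0.2,3.5]]]}}

```text
time_s: 9.3
ee_pos: [0.4579, 0.0304, 0.0746]
ee_rot: [-3.141, 0.001, 0.238]
wrist_force: [1.7, -0.2, -1.5]
opening: 0.51
grip_force: 61.5
```

```bash
python3 - <<'E'
from h import *
st(); print(delta(.4556,.0800,.0165,13.6))
E
```

```text
t 9.3 p [0.4579 0.0304 0.0746] rpy [-1.80e+02  1.00e-01  1.36e+01] F [ 1.7 -0.2 -1.5] op 4.36 g 61.52833700180054
[ 0.94 -4.87  5.81  0.04]
```

>>> {"name": "jog_arm", "arguments": {"targets": [[[0.4,-2.4,0,0,3.5],[0.9,-4.8,0,0,3.5],[0.9,-4.8,1.5,0,3.5],[0.9,-4.8,3.5,0,3.5],[0.9,-4.8,3.5,0,3.5]]]}}

```text
time_s: 9.8
ee_pos: [0.4548, 0.0775, 0.0381]
ee_rot: [-3.14, 0.005, 0.238]
wrist_force: [0.2, -0.2, -2.4]
opening: 0.511
grip_force: 61.6
```

```bash
python3 - <<'E'
from h import *
st(); print(delta(.4556,.0800,.0165,13.6))
E
```

```text
t 9.8 p [0.4548 0.0775 0.0381] rpy [-179.9    0.3   13.7] F [ 0.2 -0.2 -2.4] op 4.37 g 61.59704804420471
[ 0.14 -0.22  2.16  0.06]
```

>>> {"name": "jog_arm", "arguments": {"targets": [[[0.1,-0.2,0.8,0,3.5],[0.1,-0.2,1.5,0,3.5],[0.1,-0.2,1.7,0,3.5],[0.1,-0.2,1.9,0,3.5],[0.1,-0.2,1.9,0,3.5]]]}}

```text
time_s: 10.3
ee_pos: [0.4569, 0.0793, 0.0212]
ee_rot: [-3.142, -0.0, 0.238]
wrist_force: [-0.2, 0.1, -2.0]
opening: 0.51
grip_force: 61.6
```

>>> {"name": "jog_arm", "arguments": {"targets": [[[0,0,0.05,0,3.5],[0,0,0.1,0,3.5],[0,0,0.1,0,3.5],[0,0,0.1,0,3.5],[0,0,0.1,0,3.5]]]}}

```text
time_s: 10.8
ee_pos: [0.4569, 0.0794, 0.0202]
ee_rot: [3.142, -0.0, 0.238]
wrist_force: [-0.0, 0.4, -2.5]
opening: 0.51
grip_force: 61.6
```

```bash
python3 - <<'E'
from h import *
st(); print(delta(.4556,.0800,.0165,13.6))
E
```

```text
t 10.8 p [0.4569 0.0794 0.0202] rpy [180.   -0.   13.6] F [-0.   0.4 -2.5] op 4.36 g 61.59844636917114
[-0.11 -0.09  0.37  0.04]
```

>>> {"name": "jog_arm", "arguments": {"targets": [[[0,-0.1,0.1,0,3.5],[0,-0.1,0.2,0,3.5],[0,-0.1,0.3,0,3.5],[0,-0.1,0.3,0,3.5],[0,-0.1,0.3,0,3.5]]]}}

```text
time_s: 11.3
ee_pos: [0.4566, 0.0804, 0.0171]
ee_rot: [-3.142, 0.0, 0.238]
wrist_force: [-0.3, -0.2, -1.7]
opening: 0.508
grip_force: 61.6
```

>>> {"name": "jog_arm", "arguments": {"targets": [[[0,0,0.05,0,3.5],[0,0,0.05,0,3.5],[0,0,0.05,0,3.5],[0,0,0.05,0,3.5],[0,0,0.05,0,3.5]]]}}

```text
time_s: 11.8
ee_pos: [0.4567, 0.0804, 0.0167]
ee_rot: [3.142, -0.0, 0.238]
wrist_force: [0.0, 0.3, 0.9]
opening: 0.512
grip_force: 62.0
```

Fz rose about 3 N, so the chuck is standing on the plate. I'll advance most of the way, then creep.

>>> {"name": "jog_arm", "arguments": {"targets": [[[0.6,0,-0.02,0,3.5],[1.3,0,-0.02,0,3.5],[2.0,0,-0.02,0,3.5],[2.6,0,-0.02,0,3.5],[3.0,0,-0.02,0,3.5]]]}}

```text
time_s: 12.3
ee_pos: [0.4865, 0.0876, 0.0167]
ee_rot: [3.142, -0.0, 0.238]
wrist_force: [-0.3, 0.0, -2.0]
opening: 0.509
grip_force: 61.8
```

>>> {"name": "jog_arm", "arguments": {"targets": [[[0,0,0,0,3.5],[0.1,0,0,0,3.5],[0.2,0,0,0,3.5],[0.3,0,0,0,3.5],[0.3,0,0,0,3.5]]]}}

```text
time_s: 12.8
ee_pos: [0.4887, 0.0882, 0.0169]
ee_rot: [3.142, -0.0, 0.238]
wrist_force: [-0.1, -0.4, -1.9]
opening: 0.506
grip_force: 61.8
```

```bash
cat >> h.py <<'E'
def fs():
    s=manip.sense(); f=s["wrist_force"]; x=np.array([.9719,.2354]); y=np.array([-.2354,.9719]); d=s["ee_pos"][:2]-[.4945,.0894]
    print("stand frame F",(f[:2]@x).round(1),(f[:2]@y).round(1),f[2].round(1),"pos rel seat mm",(1000*d@x).round(2),(1000*d@y).round(2),"T",s["wrist_torque"].round(2))
E
python3 -c "
from h import *
st();fs()"
```

```text
t 12.8 p [0.4887 0.0882 0.0169] rpy [180.   -0.   13.6] F [-0.1 -0.4 -1.9] op 4.32 g 61.84076428413391
stand frame F -0.1 -0.4 -1.9 pos rel seat mm -5.89 0.16 T [ 0.    0.04 -0.05]
```

>>> {"name": "jog_arm", "arguments": {"targets": [[[0.05,0,0.02,0,3.5],[0.1,0,0.02,0,3.5],[0.15,0,0.02,0,3.5],[0.2,0,0.02,0,3.5],[0.2,0,0.02,0,3.5]]]}}

```text
time_s: 13.3
ee_pos: [0.4907, 0.0887, 0.0167]
ee_rot: [3.142, -0.0, 0.238]
wrist_force: [-1.2, -0.4, 0.9]
opening: 0.507
grip_force: 61.8
```

```bash
python3 -c "
from h import *
st();fs()"
```

```text
t 13.3 p [0.4907 0.0887 0.0167] rpy [180.   -0.   13.6] F [-1.2 -0.4  0.9] op 4.33 g 61.840564012527466
stand frame F -1.3 -0.1 0.9 pos rel seat mm -3.85 0.18 T [-0.08  0.12 -0.03]
```

>>> {"name": "jog_arm", "arguments": {"targets": [[[0.05,0,0,0,3.5],[0.1,0,0,0,3.5],[0.15,0,0,0,3.5],[0.15,0,0,0,3.5],[0.15,0,0,0,3.5]]]}}

```text
time_s: 13.8
ee_pos: [0.4922, 0.089, 0.0167]
ee_rot: [3.142, -0.0, 0.238]
wrist_force: [-1.5, 0.5, 2.1]
opening: 0.505
grip_force: 61.8
```

```bash
python3 -c "
from h import *
st();fs()"
```

```text
t 13.8 p [0.4922 0.089  0.0167] rpy [180.   -0.   13.6] F [-1.5  0.5  2.1] op 4.31 g 61.841315031051636
stand frame F -1.3 0.9 2.1 pos rel seat mm -2.37 0.2 T [-0.09  0.25 -0.01]
```

>>> {"name": "jog_arm", "arguments": {"targets": [[[0.05,0,-0.01,0,3.5],[0.1,0,-0.01,0,3.5],[0.1,0,-0.01,0,3.5],[0.1,0,-0.01,0,3.5],[0.1,0,-0.01,0,3.5]]]}}

```text
time_s: 14.3
ee_pos: [0.4932, 0.0893, 0.0167]
ee_rot: [3.142, -0.0, 0.238]
wrist_force: [-0.3, -0.1, -0.4]
opening: 0.508
grip_force: 61.8
```

```bash
python3 -c "
from h import *
st();fs()"
```

```text
t 14.3 p [0.4932 0.0893 0.0167] rpy [180.   -0.   13.6] F [-0.3 -0.1 -0.4] op 4.33 g 61.841068267822266
stand frame F -0.3 0.0 -0.4 pos rel seat mm -1.31 0.16 T [-0.    0.08 -0.01]
```

>>> {"name": "jog_arm", "arguments": {"targets": [[[0.05,0,0,0,3.5],[0.1,0,0,0,3.5],[0.1,0,0,0,3.5],[0.1,0,0,0,3.5],[0.1,0,0,0,3.5]]]}}

```text
time_s: 14.8
ee_pos: [0.4941, 0.0895, 0.0167]
ee_rot: [3.142, -0.0, 0.238]
wrist_force: [0.2, -0.2, -0.6]
opening: 0.51
grip_force: 61.8
```

```bash
python3 -c "
from h import *
st();fs()"
```

```text
t 14.8 p [0.4941 0.0895 0.0167] rpy [180.   -0.   13.6] F [ 0.2 -0.2 -0.6] op 4.36 g 61.83886170387268
stand frame F 0.2 -0.3 -0.6 pos rel seat mm -0.32 0.16 T [ 0.04  0.   -0.01]
```

>>> {"name": "jog_arm", "arguments": {"targets": [[[0.03,0,0,0,3.5],[0.06,0,0,0,3.5],[0.1,0,0,0,3.5],[0.1,0,0,0,3.5],[0.1,0,0,0,3.5]]]}}

```text
time_s: 15.3
ee_pos: [0.4951, 0.0897, 0.0167]
ee_rot: [3.142, -0.0, 0.238]
wrist_force: [-0.6, 0.2, -1.4]
opening: 0.509
grip_force: 61.8
```

```bash
python3 -c "
from h import *
st();fs()"
```

```text
t 15.3 p [0.4951 0.0897 0.0167] rpy [180.   -0.   13.6] F [-0.6  0.2 -1.4] op 4.35 g 61.84022784233093
stand frame F -0.5 0.3 -1.4 pos rel seat mm 0.65 0.18 T [ 0.03  0.04 -0.01]
```

>>> {"name": "jog_arm", "arguments": {"targets": [[[0.03,0,0,0,3.5],[0.06,0,0,0,3.5],[0.08,0,0,0,3.5],[0.08,0,0,0,3.5],[0.08,0,0,0,3.5]]]}}

```text
time_s: 15.8
ee_pos: [0.4956, 0.0898, 0.0167]
ee_rot: [-3.142, 0.001, 0.238]
wrist_force: [-1.9, -0.2, -0.1]
opening: 0.509
grip_force: 61.8
```

```bash
python3 -c "
from h import *
st();fs()"
```

```text
t 15.8 p [0.4956 0.0898 0.0167] rpy [-180.     0.    13.6] F [-1.9 -0.2 -0.1] op 4.35 g 61.8417763710022
stand frame F -1.9 0.2 -0.1 pos rel seat mm 1.13 0.19 T [-0.19  0.37  0.04]
```

>>> {"name": "jog_arm", "arguments": {"targets": [[[0.02,0,0,0,3.5],[0.05,0,0,0,3.5],[0.05,0,0,0,3.5],[0.05,0,0,0,3.5],[0.05,0,0,0,3.5]]]}}

```text
time_s: 16.3
ee_pos: [0.4956, 0.0899, 0.0167]
ee_rot: [-3.141, 0.002, 0.238]
wrist_force: [-5.0, -2.9, 2.3]
opening: 0.509
grip_force: 61.9
```

```bash
python3 -c "
from h import *
st();fs()"
```

```text
t 16.3 p [0.4956 0.0899 0.0167] rpy [-1.80e+02  1.00e-01  1.37e+01] F [-5.  -2.9  2.3] op 4.35 g 61.86819076538086
stand frame F -5.5 -1.6 2.3 pos rel seat mm 1.13 0.2 T [-0.42  0.74 -0.02]
```

>>> {"name": "jog_arm", "arguments": {"targets": [[[0.01,0.02,-0.01,0,3.5],[0.02,0.03,-0.02,0,3.5],[0.03,0.03,-0.02,0,3.5],[0.03,0.03,-0.02,0,3.5],[0.03,0.03,-0.02,0,3.5]]]}}

```text
time_s: 16.8
ee_pos: [0.4956, 0.0898, 0.0167]
ee_rot: [-3.141, 0.003, 0.238]
wrist_force: [-5.8, -0.9, 0.7]
opening: 0.508
grip_force: 61.8
```

```bash
python3 -c "
from h import *
st();fs()"
```

```text
t 16.8 p [0.4956 0.0898 0.0167] rpy [-1.80e+02  1.00e-01  1.37e+01] F [-5.8 -0.9  0.7] op 4.33 g 61.84001326560974
stand frame F -5.8 0.5 0.7 pos rel seat mm 1.14 0.18 T [-0.24  0.83 -0.02]
```

>>> {"name": "jog_arm", "arguments": {"targets": [[[0.02,0,-0.01,0,3.5],[0.04,0,-0.02,0,3.5],[0.06,0,-0.02,0,3.5],[0.06,0,-0.02,0,3.5],[0.06,0,-0.02,0,3.5]]]}}

```text
time_s: 17.3
ee_pos: [0.4956, 0.0899, 0.0168]
ee_rot: [-3.141, 0.004, 0.239]
wrist_force: [-7.6, -3.4, 1.7]
opening: 0.51
grip_force: 61.8
```

```bash
python3 -c "
from h import *
st();fs()"
```

```text
t 17.3 p [0.4956 0.0899 0.0168] rpy [-180.     0.2   13.7] F [-7.6 -3.4  1.7] op 4.36 g 61.819560527801514
stand frame F -8.2 -1.5 1.7 pos rel seat mm 1.15 0.2 T [-0.47  1.14  0.08]
```

>>> {"name": "jog_arm", "arguments": {"targets": [[[0.02,0.01,-0.01,0,3.5],[0.04,0.02,-0.02,0,3.5],[0.06,0.02,-0.03,0,3.5],[0.07,0.02,-0.03,0,3.5],[0.07,0.02,-0.03,0,3.5]]]}}

```text
time_s: 17.8
ee_pos: [0.4956, 0.0899, 0.0168]
ee_rot: [-3.14, 0.006, 0.239]
wrist_force: [-8.6, -3.6, 1.2]
opening: 0.508
grip_force: 61.8
```

```bash
python3 -c "
from h import *
st();fs()"
```

```text
t 17.8 p [0.4956 0.0899 0.0168] rpy [-179.9    0.3   13.7] F [-8.6 -3.6  1.2] op 4.34 g 61.777979135513306
stand frame F -9.2 -1.5 1.2 pos rel seat mm 1.18 0.19 T [-0.46  1.39  0.14]
```

>>> {"name": "jog_arm", "arguments": {"targets": [[[0.02,0.01,-0.01,0,3.5],[0.04,0.02,-0.03,0,3.5],[0.07,0.03,-0.04,0,3.5],[0.07,0.03,-0.04,0,3.5],[0.07,0.03,-0.04,0,3.5]]]}}

```text
time_s: 18.3
ee_pos: [0.4956, 0.0898, 0.0168]
ee_rot: [-3.14, 0.008, 0.239]
wrist_force: [-10.4, -4.2, -1.9]
opening: 0.503
grip_force: 61.6
```

```bash
cat >> h.py <<'E'
def avg(k=10):
    F=[]
    for i in range(k): manip.capture("top"); F.append(manip.sense()["wrist_force"])
    F=np.array(F); m=F.mean(0); print("avg push",-(m[0]*.9719+m[1]*.2354).round(2),"Fy",(-.2354*m[0]+.9719*m[1]).round(2),"Fz",m[2].round(2),"sd",F.std(0).round(2))
E
python3 -c "
from h import *
st();fs();avg()"
```

```text
t 18.3 p [0.4956 0.0898 0.0168] rpy [-179.9    0.4   13.7] F [-10.4  -4.2  -1.9] op 4.29 g 61.63104057312012
stand frame F -11.1 -1.6 -1.9 pos rel seat mm 1.16 0.16 T [-0.43  1.61  0.14]
avg push 10.98 Fy 0.01 Fz -1.02 sd [0.56 0.41 0.57]
```

>>> {"name": "jog_arm", "arguments": {"targets": [[[0.02,0,0,0,3.5],[0.04,0,0,0,3.5],[0.05,0,0,0,3.5],[0.05,0,0,0,3.5],[0.05,0,0,0,3.5]]]}}

```text
time_s: 19.3
ee_pos: [0.4956, 0.0898, 0.0169]
ee_rot: [-3.14, 0.009, 0.239]
wrist_force: [-12.5, -3.7, 0.6]
opening: 0.508
grip_force: 61.6
```

```bash
python3 -c "
from h import *
st();fs();avg()
a=manip.capture('scene');b=manip.capture('top')
cv2.imwrite('pics/end.png',np.hstack([cv2.resize(a[180:290,220:330],(400,400)),cv2.resize(b[200:310,215:325],(400,400))])[:,:,::-1])"
```

```text
t 19.3 p [0.4956 0.0898 0.0169] rpy [-179.9    0.5   13.7] F [-12.5  -3.7   0.6] op 4.34 g 61.64910078048706
stand frame F -13.1 -0.6 0.6 pos rel seat mm 1.18 0.15 T [-0.59  1.95  0.11]
avg push 13.12 Fy -0.61 Fz 0.43 sd [0.35 0.51 0.38]
```

View pics/end.png

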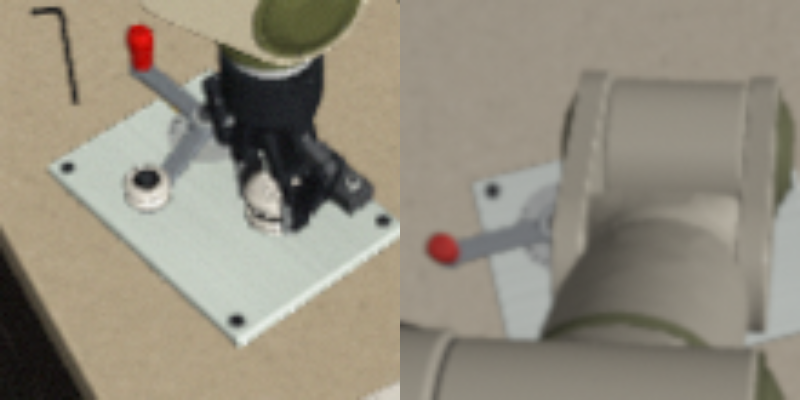

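The chuck is seated upright between the fingers at scene crop (265,205). The lever is out with its arm over the line, handle at (140,47), and nothing is touching it. I'll check the lever once more, then hand in if it holds.

```bash
python3 - <<'E'
from h import *
h={}
for n in("top","scene"):
    i=manip.capture(n).astype(int); m=(i[...,0]>130)&(i[...,1]<70)&(i[...,2]<70); m[:,330:]=0; m[:180]=0; m[330:]=0
    ys,xs=np.nonzero(m); h[n]=np.array([xs.mean(),ys.mean()])
p,f=cyl(h,.028,.068,.0105,[.45,.3])
for q in([.4904,.1945],s2w([.4700,.1297,.2376],(.035,.06)),[.4923,.1977]): d=p-np.array(q); print(p,f.round(2),np.hypot(*d),"joint",np.radians(141.6+13.61)-np.arctan2(d[1],d[0]))
fs()
E
```

```text
[0.4706106  0.27967182] [-0.02 -0.09 -0.23  0.12] 0.08744059871416611 joint 0.9098331112742677
[0.4706106  0.27967182] [-0.02 -0.09 -0.23  0.12] 0.0856193893035255 joint 0.9109525750797887
[0.4706106  0.27967182] [-0.02 -0.09 -0.23  0.12] 0.08479273781683629 joint 0.8794612231917389
stand frame F -13.1 -0.7 0.7 pos rel seat mm 1.17 0.17 T [-0.64  1.93  0.1 ]
```

```bash
python3 -c "
from workcell import manip
print(manip.hand_in())"
```

```text
the job is handed in; nothing more can be done
None
```

The job is handed in: the lever is swung out over the yellow line at about 0.9 rad, and the 45 mm chuck stands upright in the vee, still gripped and pushed at about 13 N measured (roughly 12 N on the vee after plate friction).

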